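Fit the spring-wire snap ring on the flywheel spindle

TASK

Fit the spring-wire snap ring on the drive unit so that it retains the flywheel: squeeze the ring's two upright eyes together to spread it, lower it spread over the spindle head until it is down at the flywheel, then let go so that it contracts into the groove under the spindle head, lying flat and fully closed. Leave the other things on the bench where they are.

Things in the scene. Friction and masses are not known exactly. Their poses are not given: they have to be found in the camera images.
- snap_ring: Loose snap ring of dark 5 mm round spring wire, 89 mm long, about 100 g, lying flat, eyes up. Origin: centre of its circle (inner radius 17 mm, outer 22 mm at rest), at the wire's underside; z up, +x towards the two eyes. A coil (11 mm across, 12 mm high) at x = -32 mm is the pivot of its two halves. The wire ends cross in front of the circle, rising to 11 mm at most, and end in the eyes.
- ring_eyes (a point): Midway between the ring's two upright wire eyes at rest: 42 mm from the circle's centre along the ring's x, 25 mm above the underside. Each eye is a flat loop 19 mm wide, from 8 to 41 mm above the underside. At rest the eyes stand 57 mm apart over their outsides (along the ring's y), flaring a little outward away from the circle. It is fixed to the coil, not to the eyes.
- ring_left (a joint): Spread of each half of the ring, rad: 0 closed, 0.24 at the stop; both halves move alike. Squeezing the eyes together along y spreads the ring: 3 N on each eye to start, 7 N to reach the stop. There the eyes are parallel, 46 mm ahead of the circle's centre, 17 mm over the outsides, and a 46 mm round passes through (the spindle head is 40 mm). Let go, it springs closed.
- drive_unit: Fixed drive unit: black steel frame 130 x 120 mm with a motor inside; on top a brass flywheel, radius 60 mm, flat upper face 80 mm above the bench. Through its middle stands the spindle: a dark neck (the groove), radius 15.5 mm, 9 mm high, directly on the flywheel face, then the head, radius 20 mm, 14 mm high, flat top 103 mm above the bench. Origin: underside, on the spindle axis; z up.
- spindle_seat (a point): Point on the spindle axis at the height of the flywheel's upper face, the bottom of the groove: where the ring's origin belongs. The eyes may point in any direction; nothing but the spindle rises above the flywheel.
- screwdriver: Bystander: screwdriver with yellow handle, 180 mm, lying along its x.
- bearing: Bystander: steel bearing ring, 44 mm across, 12 mm high; no snap ring, it has no eyes.
- file: Bystander: file with wooden handle, 220 mm, lying along its x.
- pliers: Bystander: yellow-handled pliers, 160 mm, lying along its x.
- glue: Bystander: white bottle with blue cap, 130 mm high, standing.
- mug: Bystander: white mug, 90 mm high, standing.

How it is judged (in metres and radians):
On the way:
1. the ring, spread, surrounds the spindle at the height of the groove (value of joint ring_left above 0.1 rad and horizontal distance between snap_ring and spindle_seat below 0.009 m and z of snap_ring in the frame of spindle_seat between -0.003 and 0.005 m), for 0.02 s.
At the end, for the whole second after the job is handed in: The snap ring lies in the groove: its origin within 5 mm of the spindle axis and no more than 4 mm above (3 mm below) the flywheel face, tilted less than 0.08 rad, closed to less than 0.05 rad and at rest (horizontal distance between snap_ring and spindle_seat below 0.005 m and z of snap_ring in the frame of spindle_seat between -0.003 and 0.004 m and angle between snap_ring's own z axis and vertical below 0.08 rad and value of joint ring_left below 0.05 rad and linear speed of snap_ring below 0.02 m/s); the robot touches nothing.
It fails at once if a bystander (screwdriver, bearing, file, pliers, glue bottle, mug) is moved more than 30 mm (distance of any of screwdriver, bearing, file, pliers, glue, mug from where it was at the start of the episode above 0.03 m).
It also fails if it takes over 40 s, if anything falls off the work surface, if the arm or the gripper's body presses on something with over 40 N, if the wrist force passes 120 N, or if a joint passes its speed limit or range.

ROBOT

A 6-joint arm with a two-finger parallel gripper is mounted at the origin on the work surface. World frame = base frame: x ahead of the robot, y to its left, z up, the work surface at z = 0. Lengths are in mm, angles in rad, forces in N, time in s.
With the tool pointing down it reaches from about 275 to 825 mm from the base axis. Payload 4.9 kg.
Tool frame: the origin (TCP) lies at the very end of the fingers, on their centre line; the grasp point (between the pads) lies 19 mm behind it; z points along the fingers, y is the direction in which the jaws open and shut (so a half turn about z gives the same grasp; the last joint's range is limited). The gripper opens to 85 mm and grips with 20 to 120 N. Pads are 22 mm wide; open, the fingers measure 114 mm over their backs; the gripper's body (76 mm by 85 mm) begins 54 mm behind the grasp point. The pads swing forward as they close: fully open they stand 13 mm farther back than shut.
Start: joints at [1.096, 0.326, -0.193, 1.052, 0, 1.437], TCP at [183.828, 518.388, 231.281] pointing down, gripper open.
Joint ranges: [-2.65, 2.65], [-0.97, 1.79], [-1.3, 1.35], [-1.93, 2.1], [-1.47, 1.37], [-3.14, 3.14]. Speed limits (rad/s): [2.57, 2.57, 3.14, 3.14, 3.14, 3.14].

INTERFACE

Orientations are given as [roll, pitch, yaw] about the fixed x, y, z axes, in that order (R = Rz(yaw) Ry(pitch) Rx(roll)).
In Python, from bench import bot, solve_ik, imaging gives the robot as it stands. Calls block until the motion is done:
- bot.move_ptp(position, orientation): joint-space move of the TCP to a pose.
- bot.movel(position, rot=None, max_speed=150, threshold=None): straight line of the TCP; rot=None keeps the orientation; max_speed is the mean speed in mm/s. With threshold (N) it stops when the force on the tool has changed by that much, and returns True; else False.
- bot.move_j(angles): joint-space move.
- bot.grip(opening, effort=None): opening from 0.0 (shut) to 1.0 (fully open); effort is the grip in N (None keeps the last); returns when the fingers have stopped.
- bot.dwell(seconds).
- solve_ik(position, orientation): joint angles nearest the present ones, or None.
- bot.get_state(): the state.
- imaging.capture(name): name is "side" or "top" or "wrist"; returns the picture (480x640x3 uint8, blue, green, red); there is no depth.
- imaging.camera_model(name): a dict with "K" (3x3 intrinsics, pixels), "k1" (the pictures are not rectified: a ray, as slopes to the right and down, at radius r is drawn at 1 + k1 r^2 times it, then the intrinsics apply), "position" and "rotation" of the camera in the world. Camera axes: x right, y up, looking along -z (the intrinsics and any distortion apply to the point x, -y, -z); pixel columns grow to the right and rows downward; lengths in mm; the calibration is good to about 2 mm. A picture is of the moment at which its call begins: read the wrist's pose just before it. camera_model takes no time and is no camera call; for the wrist camera it gives the pose at the moment of the call.
A pose or a line that the arm cannot do raises bot.IKError and nothing moves.
- bot.sign_off(): hands the job in, once; it reports no verdict.
The state is a dict: "t": time; "qpos": joint angles; "joint_velocities": joint speeds; "effort": joint torques, N m; "tcp_pos": TCP position; "orientation": TCP orientation; "contact_force": force on the tool from outside, world axes, zero at the start; "wrist_torque": the same for the moment, N m; "opening": opening from 0.0 (shut) to 1.0 (fully open).
Only numpy, scipy, OpenCV 4.12 (cv2) and the standard library are available. Lean on these libraries where they do the work, as an engineer would, in place of code of your own. Each camera call takes 0.05 s, during which the arm holds its last target.

## Working session

There is one attempt and no reset: what is moved stays moved. The work goes in short steps, each a Python script; the robot and the scene stay as the last script left them, time stands still between calls to the robot, and variables do not carry over. Pictures are saved under pics/ and viewed, and the job is handed in when it is done.

```bash
ls; mkdir -p pics; python3 - <<'E'
from bench import bot, imaging
import cv2
print(bot.get_state())
for n in ("top","side","wrist"):
    m=imaging.camera_model(n); print(n,m)
    cv2.imwrite(f"pics/{n}0.png",imaging.capture(n))
E
```

```text
pics
{'t': 0.0, 'qpos': array([ 1.09581222e+00,  3.26903024e-01, -1.93604604e-01,  1.05200992e+00,
        3.37567256e-06,  1.43662607e+00]), 'joint_velocities': array([0.00029283, 0.00099935, 0.00071851, 0.00113613, 0.00077189,
       0.00151317]), 'effort': array([-1.18489410e-03, -4.43399298e+01,  2.62440115e+01,  1.54331792e-02,
       -6.48840205e-05, -5.52897781e-07]), 'tcp_pos': array([183.53845486, 517.84206965, 230.51622749]), 'orientation': array([-3.13988735e+00, -2.33589566e-04,  2.80077860e+00]), 'contact_force': array([ 0.50653978, -0.28736342, -0.58778886]), 'wrist_torque': array([0.01982933, 0.06158414, 0.01972934]), 'opening': 1.0016985293197886}
top {'K': array([[486.17830758,   0.        , 334.13782419],
       [  0.        , 486.17830758, 242.28972715],
       [  0.        ,   0.        ,   1.        ]]), 'k1': -0.1267853207494521, 'position': array([2.77550858e+02, 9.93517270e-01, 1.26449307e+03]), 'rotation': array([ 0.21838219, -0.00421582, -1.48054109])}
side {'K': array([[520.14635059,   0.        , 319.12186072],
       [  0.        , 520.14635059, 239.84507333],
       [  0.        ,   0.        ,   1.        ]]), 'k1': -0.006007107053694872, 'position': array([ 503.14076709, -795.3121559 ,  608.9305048 ]), 'rotation': array([ 0.99396766, -0.01645265,  0.00377216])}
wrist {'K': array([[340.9143087 ,   0.        , 321.98408394],
       [  0.        , 340.9143087 , 233.25420181],
       [  0.        ,   0.        ,   1.        ]]), 'k1': -0.0014976119102908714, 'position': array([105.21550722, 545.33505365, 372.34517229]), 'rotation': array([-0.33448392,  0.00214808,  1.22990864])}
```

View pics/top0.png

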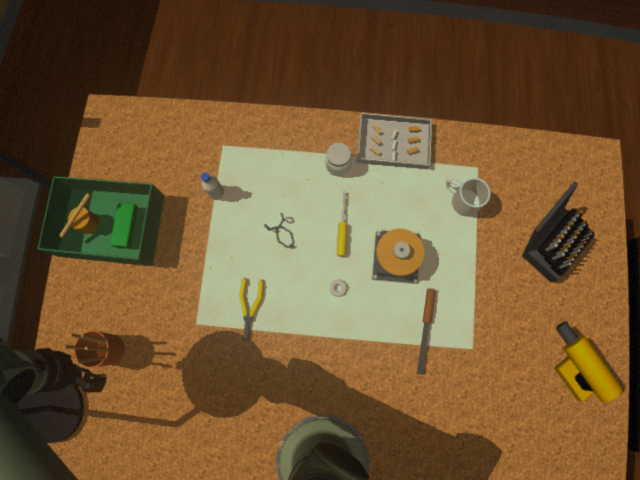

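View pics/side0.png

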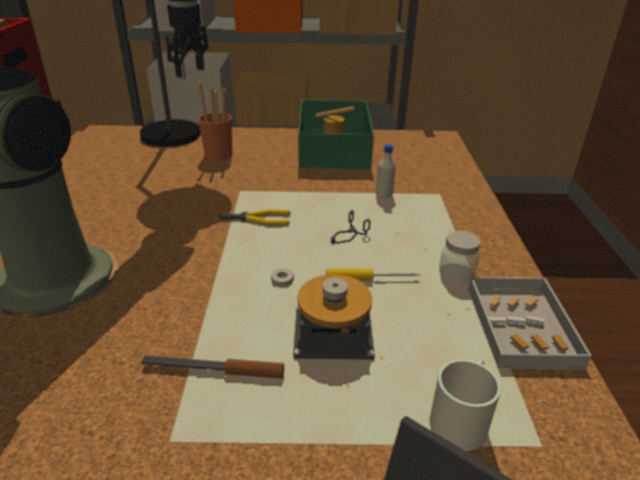

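View pics/wrist0.png

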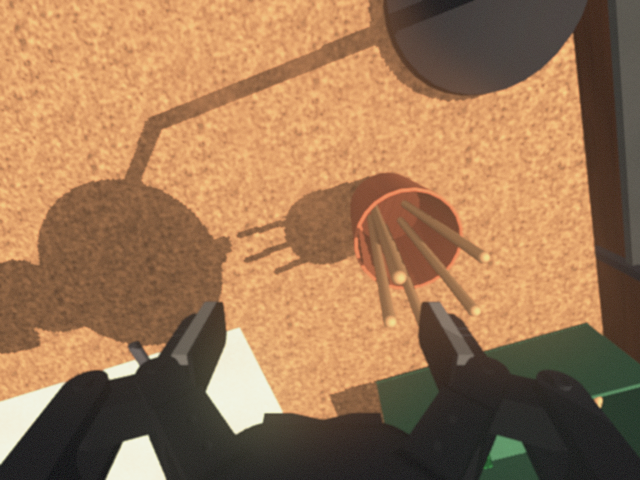

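```bash
cat > h.py <<'E'
import numpy as np, cv2
from bench import bot, solve_ik, imaging
from scipy.spatial.transform import Rotation as R
def rays(m,px):
    px=np.atleast_2d(np.asarray(px,float)); K=m["K"]
    d=(px-[K[0,2],K[1,2]])/[K[0,0],K[1,1]]
    s=d.copy()
    for _ in range(30): s=d/(1+m["k1"]*(s**2).sum(1,keepdims=True))
    c=np.c_[s[:,0],-s[:,1],-np.ones(len(s))]
    return R.from_euler("xyz",m["rotation"]).apply(c)
def onz(m,px,z):
    d=rays(m,px); o=m["position"]; return o+d*((z-o[2])/d[:,2])[:,None]
def proj(m,P):
    P=np.atleast_2d(np.asarray(P,float))
    c=R.from_euler("xyz",m["rotation"]).inv().apply(P-m["position"])
    s=np.c_[c[:,0]/-c[:,2],-c[:,1]/-c[:,2]]
    s=s*(1+m["k1"]*(s**2).sum(1,keepdims=True))
    return s*[m["K"][0,0],m["K"][1,1]]+[m["K"][0,2],m["K"][1,2]]
def tri(m1,p1,m2,p2):
    d1=rays(m1,p1)[0];d2=rays(m2,p2)[0]
    A=np.c_[d1,-d2]; t=np.linalg.lstsq(A,m2["position"]-m1["position"],rcond=None)[0]
    a=m1["position"]+t[0]*d1;b=m2["position"]+t[1]*d2
    return (a+b)/2,np.linalg.norm(a-b)
E
python3 - <<'E'
from h import *
t=cv2.imread("pics/top0.png");s=cv2.imread("pics/side0.png")
a=cv2.resize(t[200:260,250:310],None,fx=6.6,fy=6.6,interpolation=cv2.INTER_CUBIC)
b=cv2.resize(s[200:260,320:380],None,fx=6.6,fy=6.6,interpolation=cv2.INTER_CUBIC)
cv2.imwrite("pics/z1.png",np.hstack([a,b]))
a=cv2.resize(t[220:290,365:435],None,fx=5.6,fy=5.6,interpolation=cv2.INTER_CUBIC)
b=cv2.resize(s[265:335,295:365],None,fx=5.6,fy=5.6,interpolation=cv2.INTER_CUBIC)
cv2.imwrite("pics/z2.png",np.hstack([a,b]))
E
```

```text
(no output)
```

View pics/z1.png

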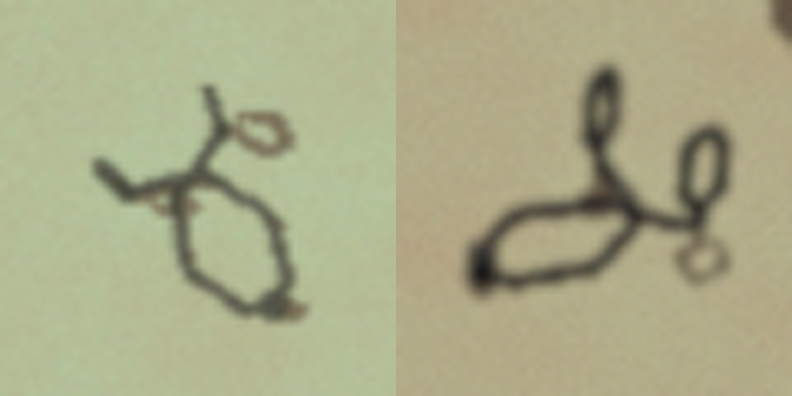

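View pics/z2.png

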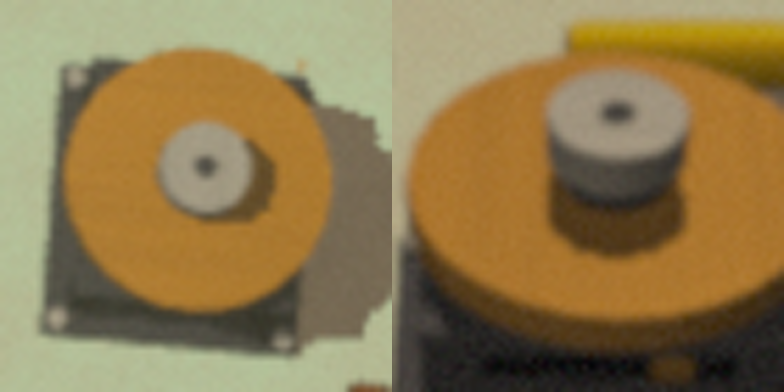

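```bash
python3 - <<'E'
from h import *
np.set_printoptions(precision=1,suppress=True)
T=imaging.camera_model("top");S=imaging.camera_model("side")
f=lambda p,s,o:(np.array(p)+.5)/s-.5+np.array(o)
# spindle
h1=f((205,166),5.6,(365,220));h2=f((226,112),5.6,(295,265))
print("head",h1,h2,onz(T,h1,103),onz(S,h2,103),tri(T,h1,S,h2))
img=cv2.imread("pics/top0.png");hsv=cv2.cvtColor(img,cv2.COLOR_BGR2HSV)
m=cv2.inRange(hsv,(8,140,80),(22,255,255));m[:, :360]=0;m[:,440:]=0;m[:215]=0;m[285:]=0
c=max(cv2.findContours(m,cv2.RETR_EXTERNAL,cv2.CHAIN_APPROX_NONE)[0],key=cv2.contourArea)
e=cv2.fitEllipse(cv2.convexHull(c)); print(e,onz(T,e[0],80))
r=onz(T,[[e[0][0]-e[1][0]/2,e[0][1]],[e[0][0]+e[1][0]/2,e[0][1]]],80);print("diam",np.linalg.norm(r[0]-r[1]))
u=lambda p:f(p,6.6,(250,200)); w=lambda p:f((p[0]-396,p[1]),6.6,(320,200))
for n,a,b,z in [("coil",(275,303),(482,266),6),("cross",(190,178),(637,214),8),("eyeL tips",(98,163),(607,70),41),("eyeR tip",(207,88),(713,128),41)]:
    print(n,onz(T,u(a),z),onz(S,w(b),z),tri(T,u(a),S,w(b)))
# eyes seen side: bottom & centre
for n,b,z in [("eyeL c",(602,105),25),("eyeR c",(704,168),25)]: print(n,onz(S,w(b),z))
E
```

```text
head [401.2 249.2] [334.9 284.6] [[ 532.3 -145.6  103. ]] [[ 534.  -146.2  103. ]] (array([ 533.3, -145.6,  102.3]), np.float64(1.5436560930624907))
((399.7742614746094, 251.8553466796875), (46.41106033325195, 47.762184143066406), 113.16902160644531) [[ 530.4 -145.4   80. ]]
diam 116.30449019025629
coil [[537.2 133.3   6. ]] [[538.3 132.2   6. ]] (array([537.9, 133.4,   5.1]), np.float64(0.9178378433926466))
cross [[585.1 173.    8. ]] [[589.8 162.    8. ]] (array([589.1, 174.4,  -0.3]), np.float64(3.8404207427399624))
eyeL tips [[579.8 205.5  41. ]] [[580.1 199.4  41. ]] (array([580.6, 206.1,  37.2]), np.float64(0.1440560719290465))
eyeR tip [[614.2 166.1  41. ]] [[612.7 162.7  41. ]] (array([613.9, 166.2,  39.1]), np.float64(1.635662396381493))
eyeL c [[579.4 203.6  25. ]]
eyeR c [[610.9 163.9  25. ]]
```

```bash
python3 - <<'E'
from h import *
np.set_printoptions(precision=3,suppress=True)
ry=0.71
for y in (ry,ry+np.pi,ry-np.pi):
    for z in (150,8): print(y,z,solve_ik([594,183,z],[np.pi,0,y]))
for a in np.arange(-3.1,3.2,0.4):
    c=np.array([532.5,-145.6])+44*np.array([np.cos(a),np.sin(a)])
    print(a,solve_ik([*c,140],[np.pi,0,a+np.pi]),solve_ik([*c,88],[np.pi,0,a+np.pi]) is not None)
bot.move_ptp([594,183,170],[np.pi,0,ry+np.pi])
bot.dwell(.3)
print(bot.get_state()); m=imaging.camera_model("wrist");print(m["position"],m["rotation"]);cv2.imwrite("pics/w1.png",imaging.capture("wrist"))
E
```

```text
0.71 150 [ 0.18   0.517 -0.112  0.941  0.     2.612]
0.71 8 [ 0.18   0.674 -0.247  0.65   0.     2.612]
3.851592653589793 150 [ 0.18   0.517 -0.112  0.941  0.    -0.53 ]
3.851592653589793 8 [ 0.18   0.674 -0.247  0.65   0.    -0.53 ]
-2.431592653589793 150 [ 0.18   0.517 -0.112  0.941  0.    -0.53 ]
-2.431592653589793 8 [ 0.18   0.674 -0.247  0.65   0.    -0.53 ]
-3.1 [-0.438  0.337 -0.43   0.803  0.     2.662] True
-2.7 [-0.464  0.353 -0.407  0.811  0.     2.236] True
-2.3000000000000003 [-0.479  0.377 -0.37   0.824  0.     1.821] True
-1.9000000000000004 [-0.481  0.406 -0.324  0.841  0.     1.419] True
-1.5000000000000004 [-0.47   0.435 -0.278  0.858  0.     1.03 ] True
-1.1000000000000005 [-0.45   0.459 -0.238  0.874  0.     0.65 ] True
-0.7000000000000006 [-0.423  0.476 -0.21   0.885  0.     0.277] True
-0.3000000000000007 [-0.393  0.482 -0.199  0.889  0.    -0.093] True
0.0999999999999992 [-0.365  0.477 -0.207  0.886  0.    -0.465] True
0.4999999999999991 [-0.341  0.462 -0.232  0.876  0.    -0.841] True
0.899999999999999 [-0.325  0.439 -0.27   0.861  0.    -1.225] True
1.2999999999999985 [-0.321  0.411 -0.316  0.844  0.    -1.621] True
1.6999999999999988 [-0.329  0.381 -0.362  0.827  0.    -2.029] True
2.099999999999999 [-0.349  0.356 -0.402  0.813  0.    -2.449] True
2.4999999999999987 [-0.38   0.339 -0.428  0.804  0.    -2.88 ] True
2.899999999999998 [-0.414  0.333 -0.436  0.801  0.     2.969] True
{'t': 2.375, 'qpos': array([ 0.181,  0.501, -0.085,  0.985,  0.   , -0.53 ]), 'joint_velocities': array([-0.004,  0.002,  0.001, -0.002, -0.   , -0.   ]), 'effort': array([  0.023, -52.638,  25.581,   0.001,   0.001,   0.001]), 'tcp_pos': array([593.815, 183.539, 170.12 ]), 'orientation': array([-3.142,  0.   , -2.431]), 'contact_force': array([ 0.684, -0.364,  0.911]), 'wrist_torque': array([0.019, 0.031, 0.046]), 'opening': 0.9957531693068639}
[530.984 127.176 311.853] [-0.334  0.001  2.282]
```

View pics/w1.png

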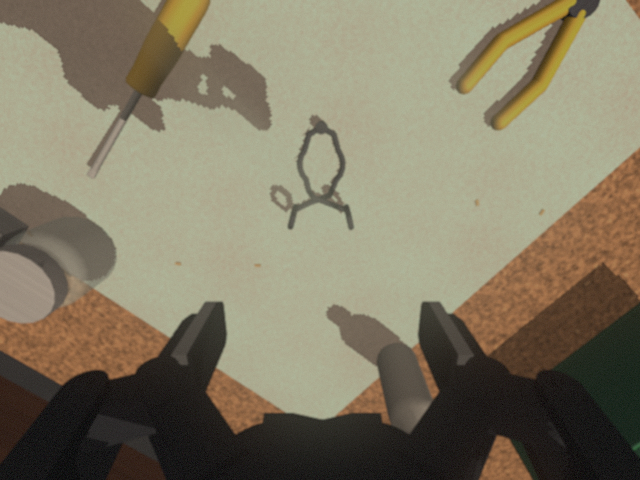

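```bash
python3 - <<'E'
from h import *
t=cv2.imread("pics/w1.png")
cv2.imwrite("pics/z3.png",cv2.resize(t[112:237,265:375],None,fx=4.8,fy=4.8,interpolation=cv2.INTER_CUBIC))
E
```

```text
(no output)
```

View pics/z3.png

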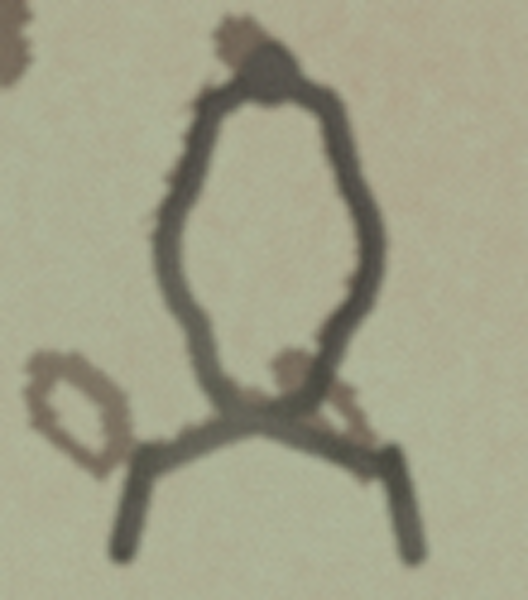

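```bash
python3 - <<'E'
from h import *
np.set_printoptions(precision=2,suppress=True)
m=imaging.camera_model("wrist")
f=lambda p:(np.array(p)+.5)/4.8-.5+np.array([265,112])
coil=onz(m,f((270,72)),10)[0][:2]
l=onz(m,f((158,235)),2.5)[0][:2];r=onz(m,f((382,240)),2.5)[0][:2]
cen=(l+r)/2; print("coil",coil,"circ",cen,np.linalg.norm(l-r),"d",np.linalg.norm(cen-coil))
e1=onz(m,[f((136,505)),f((403,505))],25)[:,:2]; em=e1.mean(0)
print("eyes",e1,em,np.linalg.norm(e1[0]-e1[1]),np.linalg.norm(em-coil))
v=em-coil;print("yaw",np.arctan2(v[1],v[0]))
w=e1[0]-e1[1];print("yaw from eyes",np.arctan2(w[1],w[0])-np.pi/2, np.arctan2(-w[1],-w[0])-np.pi/2)
v=cen-coil;print("yaw c",np.arctan2(v[1],v[0]))
E
```

```text
coil [538.84 132.27] circ [561.38 151.6 ] 41.76549894965451 d 29.6961168327914
eyes [[611.66 162.63]
 [579.87 199.56]] [595.76 181.1 ] 48.724797973418084 74.99761105893954
yaw 0.7090127695863203
yaw from eyes -2.4308224814098116 0.710770172179982
yaw c 0.7088401940727115
```

```bash
python3 - <<'E'
from h import *
np.set_printoptions(precision=3,suppress=True)
ori=[np.pi,0,0.71-np.pi]
bot.movel([597,182.4,60],rot=ori,max_speed=120)
print(bot.movel([597,182.4,6],max_speed=60,threshold=8))
s=bot.get_state();print(s["t"],s["tcp_pos"],s["contact_force"])
bot.grip(0.5,30);cv2.imwrite("pics/w2.png",imaging.capture("wrist"))
bot.grip(0.0,40)
s=bot.get_state();print(s["t"],s["tcp_pos"],s["contact_force"],s["wrist_torque"],s["opening"],s["opening"]*85)
cv2.imwrite("pics/w3.png",np.vstack([imaging.capture("wrist")]));cv2.imwrite("pics/s3.png",imaging.capture("side"))
E
```

```text
False
4.5417 [597.399 182.485   6.386] [ 0.691 -0.413  0.585]
5.4583 [599.964 183.048   8.88 ] [ 1.373  0.177 12.338] [0.052 0.006 0.074] 0.15556991111737867 13.223442444977186
```

View pics/w3.png

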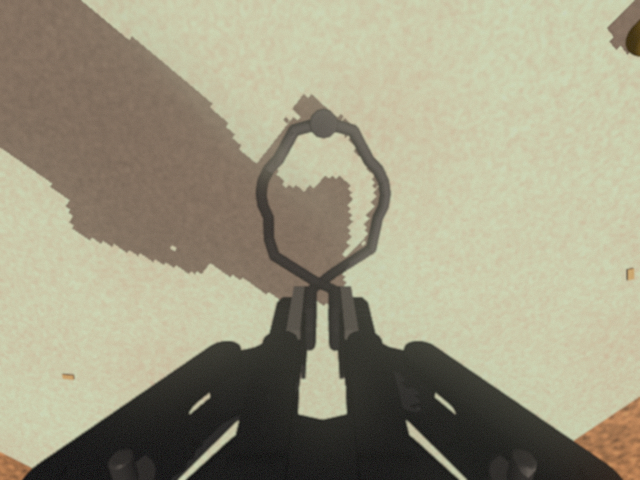

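```bash
python3 - <<'E'
from h import *
np.set_printoptions(precision=3,suppress=True)
s=bot.get_state()
p=s["tcp_pos"].copy();p[2]=60
bot.movel([p[0],p[1],160],max_speed=120)
bot.dwell(.3)
s=bot.get_state();print(s["t"],s["tcp_pos"],s["orientation"],s["contact_force"],s["wrist_torque"],s["opening"])
m=imaging.camera_model("wrist");print(m["position"],m["rotation"])
w=imaging.capture("wrist");si=imaging.capture("side");to=imaging.capture("top")
for n,i in zip(("w4","s4","t4"),(w,si,to)): cv2.imwrite(f"pics/{n}.png",i)
ps=proj(imaging.camera_model("side"),[563,153,160])[0].astype(int);pt=proj(imaging.camera_model("top"),[563,153,160])[0].astype(int)
print(ps,pt)
z=lambda i,p:cv2.resize(i[p[1]-50:p[1]+50,p[0]-50:p[0]+50],(390,390),interpolation=cv2.INTER_CUBIC)
cv2.imwrite("pics/z4.png",np.hstack([z(si,ps),z(to,pt)]))
E
```

```text
7.2917 [599.84  182.998 159.627] [ 3.141 -0.    -2.432] [-0.947  0.66  -0.814] [ 0.011  0.013 -0.03 ] 0.1529618751594284
[537.04  126.69  301.416] [-0.333  0.     2.281]
[347 169] [278 220]
```

View pics/w4.png

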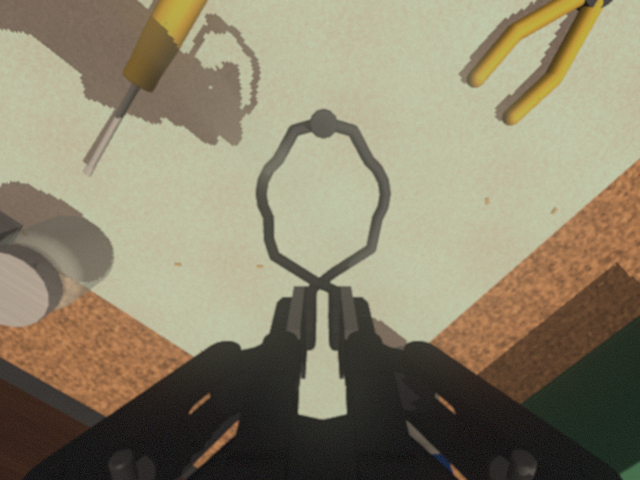

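View pics/z4.png

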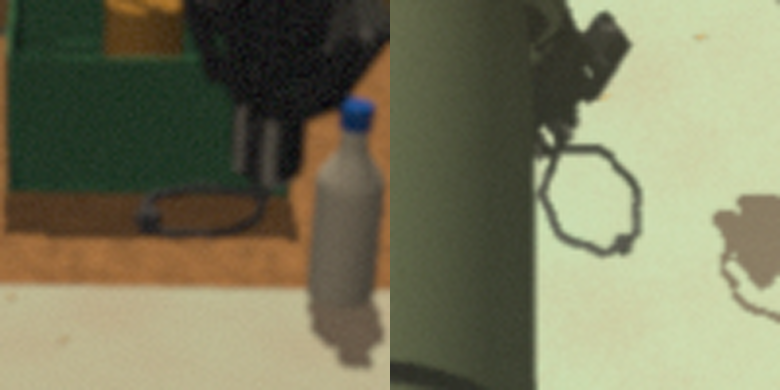

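```bash
python3 - <<'E'
from h import *
np.set_printoptions(precision=2,suppress=True)
s=bot.get_state();m=imaging.camera_model("wrist");T=imaging.camera_model("top");S=imaging.camera_model("side")
f=lambda p,c:(np.array(p)+.5)/3.9-.5+np.array(c)-50
print("coil tri",tri(T,f((232,245),(278,220)),S,f((150,213),(347,169))))
zu=s["tcp_pos"][2]-8.9
img=cv2.imread("pics/w4.png")
# inner region: flood from inside bright
g=cv2.cvtColor(img,cv2.COLOR_BGR2GRAY)
bright=(cv2.GaussianBlur(g,(3,3),0)>130).astype(np.uint8)
n,lab,st,ce=cv2.connectedComponentsWithStats(bright,connectivity=4)
l=lab[200,322];print("area",st[l],ce[l])
mask=(lab==l).astype(np.uint8)
c=max(cv2.findContours(mask,cv2.RETR_EXTERNAL,cv2.CHAIN_APPROX_NONE)[0],key=cv2.contourArea).reshape(-1,2)
P=onz(m,c,zu+2.5)-s["tcp_pos"]
yaw=s["orientation"][2]; X=np.array([np.cos(yaw),np.sin(yaw)]);Y=np.array([-X[1],X[0]])
q=np.c_[P[:,:2]@X,P[:,:2]@Y]  # tool x towards coil; Y world-left
print("extent",q.min(0),q.max(0))
sc=8;I=np.zeros((1000,1000),np.uint8);o=np.array([100,500])
cv2.fillPoly(I,[np.round(q*sc+o).astype(np.int32)],1)
d=cv2.distanceTransform(I,cv2.DIST_L2,5);_,mx,_,loc=cv2.minMaxLoc(d)
print("inscribed r",mx/sc,"centre (x,y)",(np.array(loc)-o)/sc)
cl=onz(m,(322,123),zu+8)[0]-s["tcp_pos"];print("coil tool",cl[:2]@X,cl[:2]@Y)
o2=onz(m,[(257,190),(390,192)],zu+2.5)-s["tcp_pos"];print("outer",o2[:,:2]@X,o2[:,:2]@Y)
E
```

```text
coil tri (array([536.64, 129.98, 162.76]), np.float64(3.3757063635559708))
area [  267   132   113   145 11733] [321.69 201.64]
extent [ 11.22 -23.44] [77.68 26.25]
inscribed r 23.47674560546875 centre (x,y) [48.75  1.62]
coil tool 81.36388684845069 1.792959653952341
outer [53.15 52.26] [ 30.44 -28.22]
```

```bash
cat >> h.py <<'E'
def tool2d():
    s=bot.get_state();yaw=s["orientation"][2]; X=np.array([np.cos(yaw),np.sin(yaw)]);return s,X,np.array([-X[1],X[0]])
E
python3 - <<'E'
from h import *
np.set_printoptions(precision=2,suppress=True)
yaw=0.71-np.pi; X=np.array([np.cos(yaw),np.sin(yaw)]);Y=np.array([-X[1],X[0]])
c=np.array([532.8,-145.6])-48.75*X-1.6*Y
print(c)
bot.movel([*c,160],rot=[np.pi,0,yaw],max_speed=150)
bot.movel([*c,128],max_speed=80)
bot.dwell(.3)
s=bot.get_state();print(s["t"],s["tcp_pos"],s["orientation"],s["contact_force"],s["opening"])
cv2.imwrite("pics/w5.png",imaging.capture("wrist"));cv2.imwrite("pics/s5.png",imaging.capture("side"))
E
```

```text
[ 568.73 -112.61]
10.425 [ 569.01 -112.74  128.48] [-3.14  0.   -2.43] [ 0.13  0.42 -1.54] 0.15228280691950496
```

View pics/w5.png

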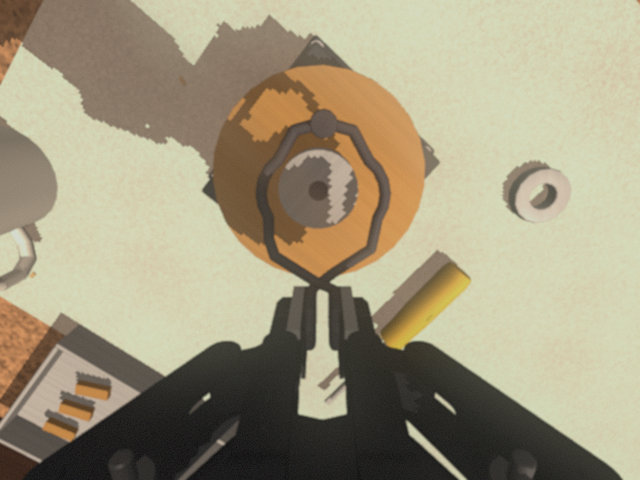

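View pics/s5.png

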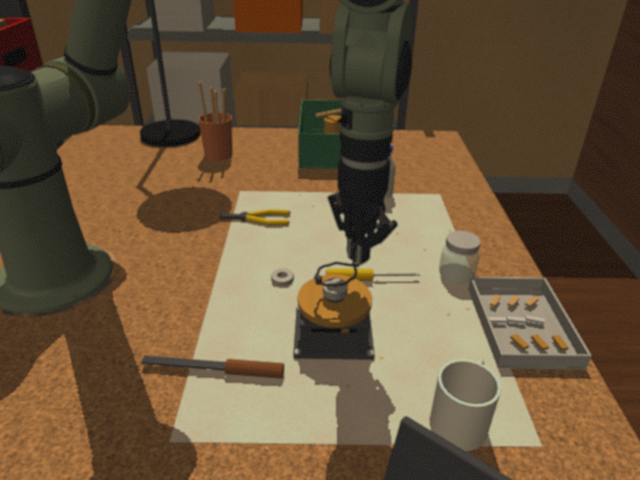

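```bash
python3 - <<'E'
from h import *
np.set_printoptions(precision=2,suppress=True)
s,X,Y=tool2d();m=imaging.camera_model("wrist")
g=lambda p,z:[(lambda v:(v@X,v@Y))((onz(m,p,z)[0]-s["tcp_pos"])[:2])][0]
for p,z in [((318,190),103),((318,188.5),103),((278,189),103),((358,189),103),((318,149),103),((318,228),103),((213.5,175),80),((425,175),80),((322,123),127.5)]:
    print(p,z,np.array(g(p,z)),onz(m,p,z)[0][:2])
E
python3 - <<'E'
import cv2
i=cv2.imread("pics/w5.png")[90:300,220:420]
cv2.imwrite("pics/z5.png",cv2.resize(i,None,fx=2.8,fy=2.8,interpolation=cv2.INTER_CUBIC))
E
```

```text
(318, 190) 103 [49.15  3.84] [ 534.11 -147.63]
(318, 188.5) 103 [49.9   3.83] [ 533.54 -148.12]
(278, 189) 103 [49.65 23.69] [ 546.67 -163.01]
(358, 189) 103 [ 49.66 -16.02] [ 520.79 -132.9 ]
(318, 149) 103 [69.01  3.76] [ 519.   -160.51]
(318, 228) 103 [29.27  3.92] [ 549.24 -134.73]
(213.5, 175) 80 [52.77 62.34] [ 569.51 -194.35]
(425, 175) 80 [ 52.78 -55.49] [ 492.69 -105.  ]
(322, 123) 127.5 [81.36  1.82] [ 508.37 -167.09]
```

View pics/z5.png

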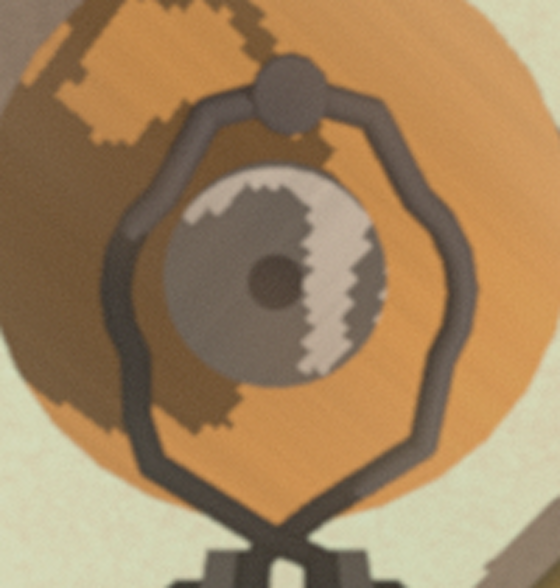

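```bash
python3 - <<'E'
from h import *
np.set_printoptions(precision=2,suppress=True)
s,X,Y=tool2d()
c=s["tcp_pos"][:2]+0.4*X+2.1*Y-[.28,-.13]
print(c)
bot.movel([*c,115.5],max_speed=60)
bot.dwell(.3)
s,X,Y=tool2d();print(s["t"],s["tcp_pos"],s["contact_force"])
i=imaging.capture("wrist");cv2.imwrite("pics/w6.png",i);i=i[90:300,220:420]
si=imaging.capture("side");cv2.imwrite("pics/s6.png",si);si=cv2.resize(si[240:320,290:380],None,fx=4,fy=4,interpolation=cv2.INTER_CUBIC)
i=cv2.resize(i,(400,420))
o=np.zeros((420,760,3),np.uint8);o[:,:400]=i;o[:320,400:]=si
cv2.imwrite("pics/z6.png",o)
E
```

```text
[ 569.67 -114.4 ]
11.1833 [ 569.82 -114.43  115.67] [-0.09  0.72 -1.3 ]
```

View pics/z6.png

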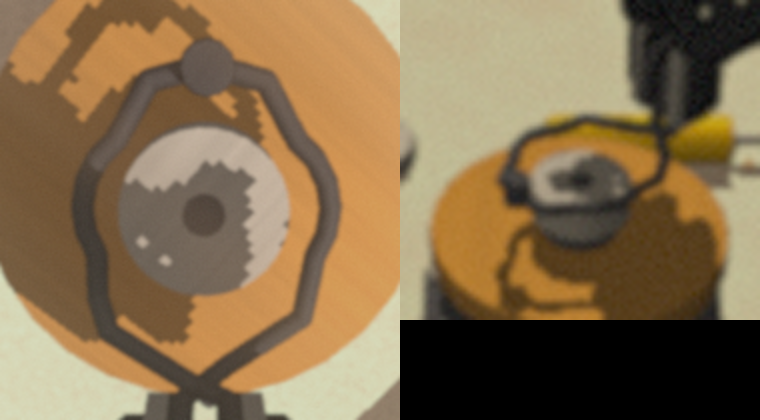

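```bash
python3 - <<'E'
from h import *
np.set_printoptions(precision=2,suppress=True)
s,X,Y=tool2d();m=imaging.camera_model("wrist")
for p,z in [((322.0,195),103),((279.2,195),103),((364.8,195),103),((322,152.3),103),((322,237.8),103),((323,123.3),s["tcp_pos"][2]-.9)]:
    v=(onz(m,p,z)[0]-s["tcp_pos"])[:2];print(p,v@X,v@Y)
E
```

```text
(322.0, 195) 49.49045500885137 1.8183438911469723
(279.2, 195) 49.48964194465072 21.571746229923473
(364.8, 195) 49.49211702533942 -17.930535484865384
(322, 152.3) 68.76236063053109 1.815943811022739
(322, 237.8) 28.486233334613978 1.8209593484721631
(323, 123.3) 81.25446651153429 1.4060504416856447
```

```bash
python3 - <<'E'
from h import *
np.set_printoptions(precision=2,suppress=True)
s,X,Y=tool2d()
c=s["tcp_pos"][:2]-[.15,-.03]
print(bot.movel([*c,89.8],max_speed=30,threshold=6))
bot.dwell(.2)
s,X,Y=tool2d();print(s["t"],s["tcp_pos"],s["contact_force"],s["opening"])
i=imaging.capture("wrist");cv2.imwrite("pics/w7.png",i);i=i[90:300,220:420]
si=imaging.capture("side");cv2.imwrite("pics/s7.png",si);si=cv2.resize(si[240:320,290:380],None,fx=4,fy=4,interpolation=cv2.INTER_CUBIC)
i=cv2.resize(i,(400,420))
o=np.zeros((420,760,3),np.uint8);o[:,:400]=i;o[:320,400:]=si
cv2.imwrite("pics/z7.png",o)
E
```

```text
False
12.4917 [ 569.78 -114.41   90.02] [ 0.43 -0.06 -0.71] 0.15501164736647258
```

View pics/z7.png

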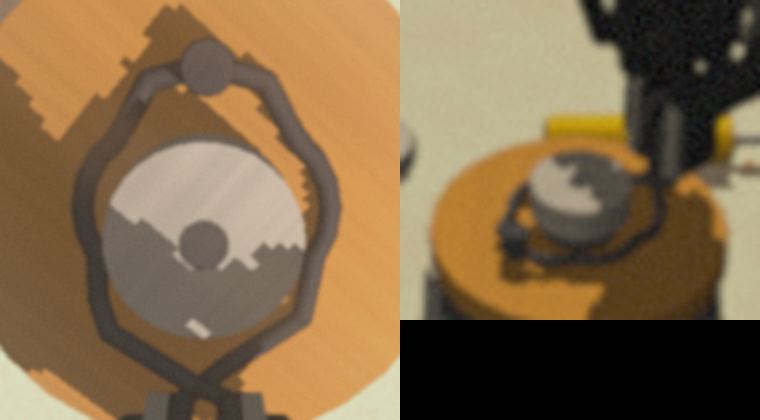

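```bash
python3 - <<'E'
from h import *
np.set_printoptions(precision=2,suppress=True)
s,X,Y=tool2d()
c=np.array([569.67,-114.40])
print(bot.movel([*c,87.8],max_speed=10,threshold=3))
s=bot.get_state();print(s["t"],s["tcp_pos"],s["contact_force"])
z0=s["tcp_pos"][2]
hh=lambda o:57*np.cos(np.arcsin(-.105+42.5*o/57))
prev=None
for k,o in enumerate((.2,.25,.3,.35,.4,.45,.5,.55,.6,.65,.7,.75)):
    bot.grip(o)
    bot.movel([*c,z0-(hh(.155)-hh(o))],max_speed=30)
    s=bot.get_state();print(o,round(s["opening"],3),s["t"],s["tcp_pos"][2],s["contact_force"])
    if o in(.3,.45): cv2.imwrite(f"pics/w8_{k}.png",imaging.capture("wrist"))
i=imaging.capture("wrist");cv2.imwrite("pics/w8.png",i);i=i[90:300,220:420]
si=imaging.capture("side");cv2.imwrite("pics/s8.png",si);si=cv2.resize(si[240:320,290:380],None,fx=4,fy=4,interpolation=cv2.INTER_CUBIC)
i=cv2.resize(i,(400,420))
o=np.zeros((420,760,3),np.uint8);o[:,:400]=i;o[:320,400:]=si
cv2.imwrite("pics/z8.png",o)
E
```

```text
True
12.8083 [ 569.89 -114.46   88.96] [-0.38  0.3   3.94]
0.2 0.202 13.275 88.81316042742085 [ 0.2  -0.69  2.04]
0.25 0.252 13.75 88.69844708033767 [-0.68  1.29  0.91]
0.3 0.302 14.225 88.52425436763723 [ 0.36  0.01 -0.11]
0.35 0.354 14.75 88.32419117686702 [-0.14 -0.19  0.44]
0.4 0.398 15.225 88.03542822223413 [ 0.03 -0.04  1.38]
0.45 0.45 15.7 87.57096811800923 [0.59 0.64 1.62]
0.5 0.501 16.225 87.01245305208757 [-0.21 -0.22  0.97]
0.55 0.553 16.7 86.38878807508051 [0.16 0.82 1.35]
0.6 0.603 17.175 85.67087279371408 [ 0.74 -0.01  1.8 ]
0.65 0.652 17.65 84.82695711792817 [ 0.48 -0.52  0.97]
0.7 0.702 18.125 83.6204997911011 [0.42 0.09 0.1 ]
0.75 0.756 18.6 82.6358962269996 [-0.56  0.51 -0.2 ]
```

View pics/z8.png

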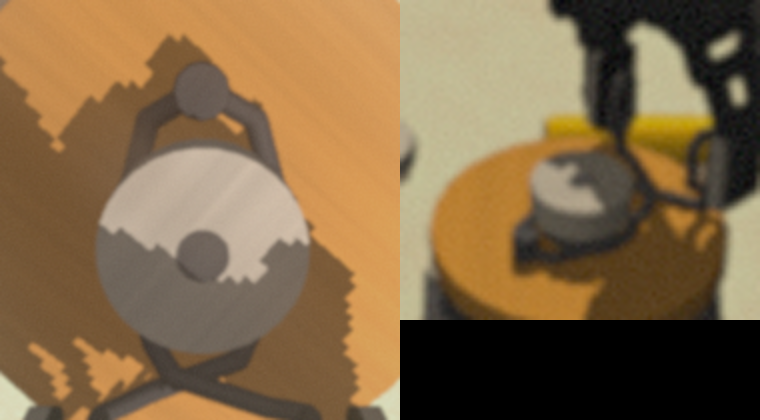

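```bash
python3 - <<'E'
from h import *
np.set_printoptions(precision=2,suppress=True)
c=np.array([569.67,-114.40])
bot.grip(1.0); s=bot.get_state();print(s["contact_force"])
print(bot.movel([*c,125],max_speed=40,threshold=5))
s=bot.get_state();print(s["t"],s["tcp_pos"],s["contact_force"])
bot.movel([*c,190],max_speed=120); bot.dwell(.3)
s,X,Y=tool2d();print(s["t"],s["tcp_pos"])
i=imaging.capture("wrist");cv2.imwrite("pics/w9.png",i)
si=imaging.capture("side");cv2.imwrite("pics/s9.png",si);si=cv2.resize(si[240:320,290:380],None,fx=4,fy=4,interpolation=cv2.INTER_CUBIC)
i=cv2.resize(i[120:270,245:395],(420,420),interpolation=cv2.INTER_CUBIC)
o=np.zeros((420,780,3),np.uint8);o[:,:420]=i;o[:320,420:]=si
cv2.imwrite("pics/z9.png",o)
cv2.imwrite("pics/t9.png",imaging.capture("top"))
E
```

```text
[ 0.31 -0.13  0.17]
False
20.2583 [ 569.44 -114.33  124.67] [ 0.19 -0.63 -0.26]
21.25 [ 569.3  -114.27  189.3 ]
```

View pics/z9.png

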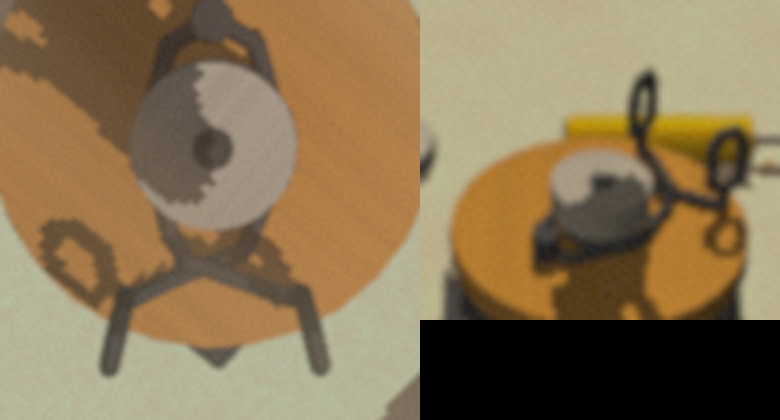

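View pics/t9.png

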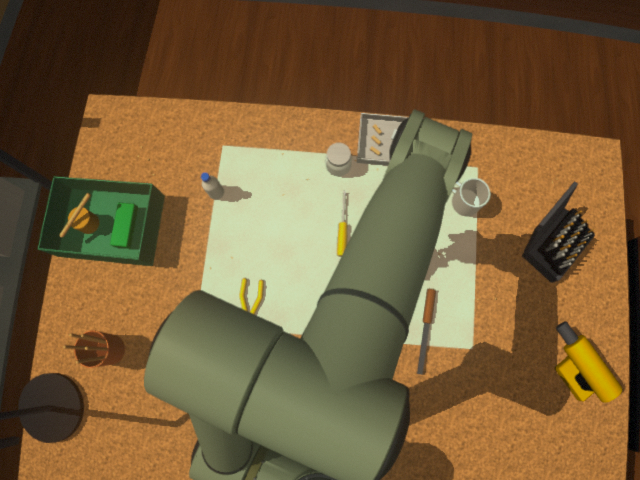

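```bash
python3 - <<'E'
from h import *
np.set_printoptions(precision=2,suppress=True)
s,X,Y=tool2d();m=imaging.camera_model("wrist");S=imaging.camera_model("side")
f=lambda p:(np.array(p)+.5)/2.8-.5+np.array([245,120])
def g(p,z): v=onz(m,f(p),z)[0][:2]-s["tcp_pos"][:2]; return np.array([v@X,v@Y])
head=g((214,145),103);coil=g((209,20),90);e=np.array([g((116,330),105),g((313,330),105)])
u=(coil-e.mean(0));u/=np.linalg.norm(u)
print("head",head,"coil",coil,"eyes",e,"sep",np.linalg.norm(e[0]-e[1]),"coil-eyes",np.linalg.norm(coil-e.mean(0)))
print("ring origin - head",coil-32*u-head)
# coil & eye tops two-view heights
w=lambda p:(np.array([p[0]-420,p[1]])+.5)/4-.5+np.array([290,240])
print("coil",tri(m,f((209,20)),S,w((545,243))))
print("eyeL",tri(m,f((110,365)),S,w((648,73))),tri(m,f((110,365)),S,w((730,132))))
print("eyeR",tri(m,f((320,368)),S,w((730,132))),tri(m,f((320,368)),S,w((648,73))))
E
```

```text
head [48.82  2.31] coil [76.89  3.51] eyes [[  2.68  27.06]
 [  2.66 -22.62]] sep 49.688269665173614 coil-eyes 74.23453281474515
ring origin - head [-3.93  0.64]
coil (array([ 512.83, -167.13,   87.8 ]), np.float64(1.5068179432827198))
eyeL (array([ 560.54, -144.31,  159.44]), np.float64(23.301943087956996)) (array([ 586.08, -134.81,  119.81]), np.float64(3.4826316672506863))
eyeR (array([579.58, -77.23,  72.56]), np.float64(25.102259965475145)) (array([554.68, -96.14, 120.03]), np.float64(2.1245047828886823))
```

```bash
python3 - <<'E'
from h import *
import cv2
i=cv2.imread("pics/w9.png")
cv2.imwrite("pics/z10.png",cv2.resize(i[95:275,225:425],(800,720))[:600])
hsv=cv2.cvtColor(i,cv2.COLOR_BGR2HSV)
from scipy.optimize import least_squares
mk=cv2.inRange(hsv,(5,110,40),(22,255,255));mk[:60]=0;mk[300:]=0;mk[:,:200]=0;mk[:,450:]=0
c=max(cv2.findContours(cv2.morphologyEx(mk,cv2.MORPH_CLOSE,np.ones((9,9))),cv2.RETR_EXTERNAL,cv2.CHAIN_APPROX_NONE)[0],key=cv2.contourArea)
print(cv2.boundingRect(c))
s,X,Y=tool2d();m=imaging.camera_model("wrist")
h=cv2.convexHull(c).reshape(-1,2)
P=onz(m,h,80)[:,:2]-s["tcp_pos"][:2];q=np.c_[P@X,P@Y]
r=least_squares(lambda v:np.hypot(*(q-v[:2]).T)-v[2],[49,2,60],loss="soft_l1")
print("flywheel",r.x,np.abs(r.fun).max())
E
```

```text
(239, 79, 164, 165)
flywheel [48.32800186  2.78459458 59.13175348] 0.5386005828364588
```

View pics/z10.png

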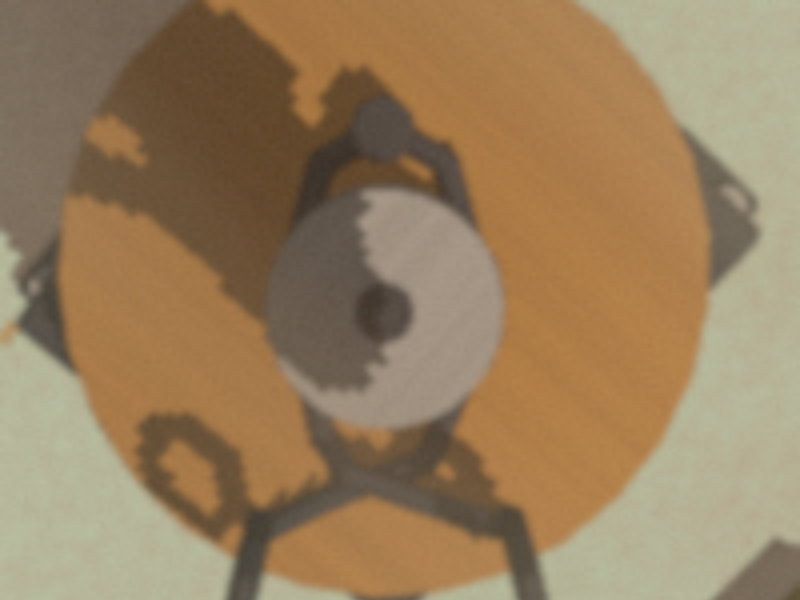

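```bash
python3 - <<'E'
from h import *
np.set_printoptions(precision=2,suppress=True)
s,X,Y=tool2d()
c=np.array([569.67,-114.40])
bot.grip(0.0,20)
a=c-3.5*X
bot.movel([*a,130],max_speed=100)
bot.dwell(.2)
i=imaging.capture("wrist");cv2.imwrite("pics/w10.png",i)
cv2.imwrite("pics/s10.png",imaging.capture("side"))
s=bot.get_state();print(s["t"],s["tcp_pos"],s["opening"])
E
```

```text
23.2167 [ 572.63 -112.24  130.56] -4.9340833440730125e-05
```

View pics/w10.png

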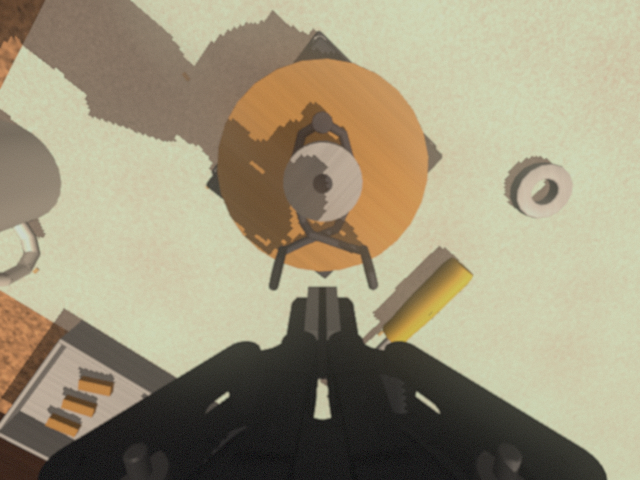

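```bash
python3 - <<'E'
from h import *
np.set_printoptions(precision=2,suppress=True)
s,X,Y=tool2d()
a=np.array([569.67,-114.40])-3.5*X
print(bot.movel([*a,85],max_speed=45,threshold=3)); bot.dwell(.2)
s=bot.get_state();print(s["t"],s["tcp_pos"],s["contact_force"])
i=imaging.capture("wrist");cv2.imwrite("pics/w11.png",i)
E
```

```text
False
24.5667 [ 572.54 -112.19   85.29] [-0.28 -0.88  0.07]
```

View pics/w11.png

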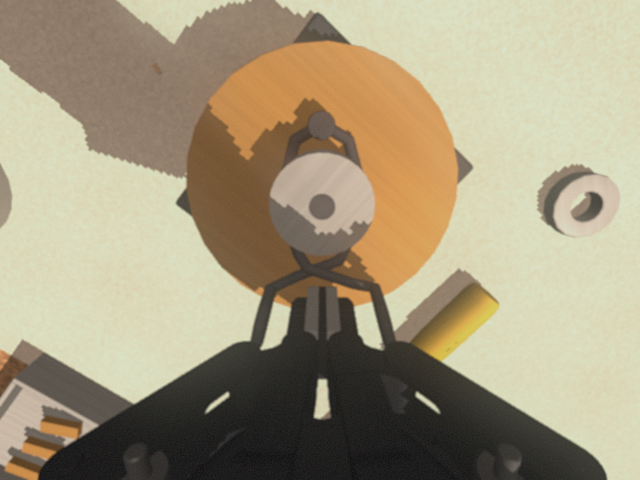

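```bash
cat >> h.py <<'E'
def coilx(name):
    "coil row/col in wrist image via dark blob; return tool coords at z 91"
    s,X,Y=tool2d();m=imaging.camera_model("wrist");i=imaging.capture("wrist");cv2.imwrite(f"pics/{name}.png",i);return s,i
E
python3 - <<'E'
from h import *
np.set_printoptions(precision=2,suppress=True)
s,X,Y=tool2d()
a=np.array([569.67,-114.40])-3.5*X
out=[]
for d in (3,5,7):
    r=bot.movel([*(a+d*X),85],max_speed=15,threshold=4)
    s,i=coilx(f"w12_{d}");out.append(cv2.resize(i[100:320,250:400],(264,387)))
    print(d,r,s["t"],s["tcp_pos"],s["contact_force"])
    if r: break
cv2.imwrite("pics/z12.png",np.hstack(out))
E
```

```text
3 False 24.9667 [ 570.06 -114.14   85.09] [ 0.34 -0.58 -0.41]
5 False 25.3 [ 568.5  -115.44   85.01] [-0.71  0.23  1.03]
7 False 25.6333 [ 567.17 -116.63   85.07] [1.2  0.88 0.9 ]
```

View pics/z12.png

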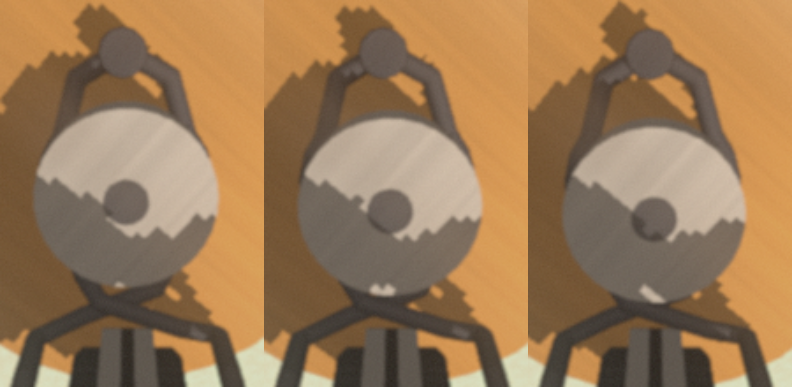

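```bash
python3 - <<'E'
from h import *
np.set_printoptions(precision=2,suppress=True)
s,X,Y=tool2d()
c=np.array([569.67,-114.40])
print(bot.movel([*(c-3.5*X),85],max_speed=30))
print(bot.movel([*(c-3.5*X),135],max_speed=60,threshold=4))
bot.movel([*c,190],max_speed=120); bot.dwell(.3)
s,X,Y=tool2d();print(s["t"],s["tcp_pos"],s["contact_force"])
i=imaging.capture("wrist");cv2.imwrite("pics/w13.png",i)
si=imaging.capture("side");cv2.imwrite("pics/s13.png",si)
si=cv2.resize(si[240:320,290:380],None,fx=4,fy=4,interpolation=cv2.INTER_CUBIC)
i=cv2.resize(i[120:270,245:395],(420,420),interpolation=cv2.INTER_CUBIC)
o=np.zeros((420,780,3),np.uint8);o[:,:420]=i;o[:320,420:]=si
cv2.imwrite("pics/z13.png",o)
E
```

```text
False
False
27.9583 [ 569.28 -114.26  189.26] [-0.82 -0.18 -0.23]
```

View pics/z13.png

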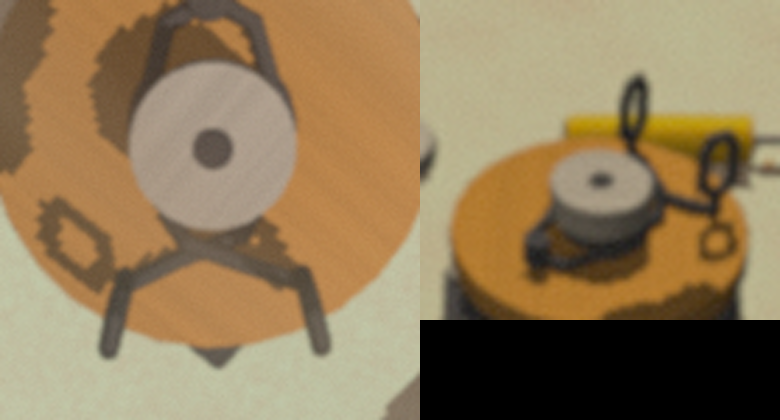

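```bash
python3 - <<'E'
from h import *
np.set_printoptions(precision=2,suppress=True)
s,X,Y=tool2d();m=imaging.camera_model("wrist");S=imaging.camera_model("side")
f=lambda p:(np.array(p)+.5)/2.8-.5+np.array([245,120])
def g(p,z): v=onz(m,f(p),z)[0][:2]-s["tcp_pos"][:2]; return np.array([v@X,v@Y])
head=g((213.5,145.5),103);coil=g((210,2),91);e=np.array([g((116,311),105),g((313,311),105)])
u=(coil-e.mean(0));u/=np.linalg.norm(u)
print("head",head,"coil",coil,"eyes",e.mean(0),"sep",np.linalg.norm(e[0]-e[1]),"coil-eyes",np.linalg.norm(coil-e.mean(0)))
print("origin-head: from coil",coil-32*u-head,"from eyes",e.mean(0)+42*u-head)
w=lambda p:(np.array([p[0]-420,p[1]])+.5)/4-.5+np.array([290,240])
print("coil",tri(m,f((210,2)),S,w((538,245))))
print("eyes",tri(m,f((110,347)),S,w((718,137))),tri(m,f((321,347)),S,w((636,77))))
E
```

```text
head [48.76  2.42] coil [81.07  3.24] eyes [7.81 2.21] sep 49.31381560587205 coil-eyes 73.26971893196982
origin-head: from coil [0.32 0.37] from eyes [1.05 0.38]
coil (array([ 509.74, -169.6 ,   88.77]), np.float64(0.7976686015341046))
eyes (array([ 581.72, -137.75,  119.72]), np.float64(4.712951147359566)) (array([549.96, -99.84, 120.62]), np.float64(2.854897864429836))
```

Centred within about 1 mm, closed and level. The arm is clear, so I'm handing it in.

```bash
python3 - <<'E'
from h import *
bot.sign_off();print(bot.get_state()["t"])
E
```

```text
the job is handed in; nothing more can be done
the job is handed in; nothing more can be done
```

The snap ring is in the groove under the spindle head, and I handed the job in at about 28 s of the 40 s allowed. No verdict is reported.

**What I did:**
- I gripped the ring by its eyes, which spread it fully; the inscribed radius measured about 23.5 mm.
- I lined it up over the spindle with the wrist camera and lowered it over the head to light contact (about 4 N) at the flywheel.
- I then let it close in small steps, lowering the gripper as it opened.

**Correction:** after release, the ring sat about 4 mm off the axis towards its eyes, close to the 5 mm limit. I pushed it back about 4 mm with the shut fingertips between the eyes.

**Last checks:**

| Check | Measured | Expected |
|---|---|---|
| Ring origin from spindle axis | 0.5 mm (from the coil), 1.1 mm (from the eyes) | under 5 mm |
| Eye spacing | 49.3 mm | 48.7 mm at rest, measured the same way |
| Height of eye tops | 119.7 and 120.6 mm | 121 mm when flat |
| Height of coil | 88.8 mm | between 80 and 92 mm when flat |

- **Weak point:** the two-view sightlines for the eye heights missed each other by 3 to 5 mm, so tilt is confirmed only roughly.
- **Bystanders:** I saw none of them shifted, but I compared them only by eye and the arm hid part of the last top view. I planned the path clear of them and no unexpected contact force showed up. The gripper is clear of everything.

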